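Load the stirring station and latch its splash-guard door

TASK

Stand the plain white bottle upright on the dark round stirring disc inside the splash guard, then gently push the guard's sprung door shut until its latch snaps in and holds it by itself. Never slam the door or press on it or the guard with more than about 15 N, and leave the other things on the bench where they are.

Things in the scene. Friction and masses are not known exactly. Their poses are not given: they have to be found in the camera images.
- bottle: Plain white round plastic bottle with a white screw cap, loose, upright on the bench to the left of the guard; 46 mm diameter, 104 mm tall, cap 34 mm diameter from 86 to 104 mm above the bottom; 50 to 100 g. Origin: centre of its underside; z up.
- guard: Splash guard, fixed, open at the top. White base 160 (x) by 200 (y) by 18 mm; clear walls left, right and back, inside 188 mm apart, tops 92 mm above the bench; back wall 74 mm behind the origin. The shut door's mid-plane is 68 mm before the origin. Origin: centre of the underside of the base, on the bench; x points to its back, away from the door, y to its left, z up.
- seat (a point): Centre of the top of the dark round stirring disc inside the guard (76 mm diameter, top 20 mm above the bench), where the bottle's underside belongs. Axes as the guard's.
- door (a joint): Door angle about its upright hinge at the guard's left front: 0 nominally shut, positive open towards the robot. Grey frame, clear pane, 150 mm wide, 16 mm thick, from 20 to 89 mm above the bench, black release knob on top to 101 mm (not needed). A light hinge spring (about 1 N at the push pad when shut) swings an unlatched door open again, to about 0.5 rad.
- push_pad (a point): Centre of the front face of the green push pad (30 wide, 46 mm high) on the door's frame near its free edge, 128 mm from the hinge axis and about 55 mm above the bench. Axes turn with the door: its x is the direction to push, square to the door, its y points along the door to the hinge, z up. It lies 10 mm before the plane of the hinge axis (in its own -x).
- door_hinge (a point): Point on the upright hinge axis at half the door's height; axes as the push pad's.
- beaker: Empty clear glass beaker, 54 mm diameter, 68 mm tall, a bystander at the right. Origin: centre of its underside.
- timer: White kitchen-type timer, 68 mm wide, 60 mm tall, standing on edge, a bystander at the left. Origin: centre of its underside.
- marker: Marker pen, 131 mm long, lying on the bench, a bystander at the left. Origin: under its middle.
- latch (a point): Nominal place of the steel strike on the guard's right front post, at the middle of its lip; axes as the guard's. The strike itself was set by hand up to 8 mm nearer or farther than this point shows, so the angle at which the latch snaps in is unknown (+0.06 to -0.06 rad) and must be felt. After the snap the door meets a sprung rubber buffer: 2 mm more travel, up to about 7 N at the pad, then a hard stop.
- bolt (a point): Nose of the brass bolt in the door's free edge, 8 mm proud, 158 mm from the hinge axis; its bevel faces into the guard, its flat faces the robot. It springs back into the door while riding over the strike, over some 8 mm of travel, which takes 3 to 7 N at the push pad, and less once snapped in. Moves with the door; axes as the push pad's.

How it is judged:
On the way:
1. the bottle stands released and upright on the disc while the door is still open (distance between bottle and seat below 0.015 m and angle between bottle's own z axis and vertical below 0.1 rad and contact force between the fingers and bottle below 0.1 N and linear speed of bottle below 0.02 m/s and value of joint door above 0.2 rad), for 0.2 s.
At the end, for the whole second after the job is handed in: The bottle stands upright (within 0.1 rad), at rest and released, its underside within 15 mm of the centre of the disc, and the door stays shut by its latch, below 0.09 rad, with nothing holding it (distance between bottle and seat below 0.015 m and angle between bottle's own z axis and vertical below 0.1 rad and value of joint door below 0.09 rad and linear speed of bottle below 0.02 m/s); the robot touches nothing.
It fails at once if the robot presses on the guard or its door with more than 15 N (contact force between any of the arm, the fingers and guard above 15 N).
It fails at once if the door is slammed: closing faster than 1.5 rad/s (velocity of joint door below -1.5 rad/s).
It fails at once if the beaker, the timer or the marker is moved by more than 25 mm (distance of any of beaker, timer, marker from where it was at the start of the episode above 0.025 m).
It fails at once if the bottle is tipped over (angle between bottle's own z axis and vertical above 0.6 rad).
It also fails if it takes over 64 s, if anything falls off the work surface, if the arm or the gripper's body presses on something with over 40 N, if the wrist force passes 120 N, or if a joint passes its speed limit or range.

ROBOT

A 7-joint arm with a two-finger parallel gripper is mounted at the origin on a cart in front of the work surface, level with it; the furniture and walls round the work are solid. World frame = base frame: x ahead of the robot, y to its left, z up, the work surface at z = 0. Lengths are in m, angles in rad, forces in N, time in s.
With the tool pointing down it reaches from about 0.425 to 0.95 m from the base axis. Payload 16.7 kg.
Tool frame: the origin (TCP) lies midway between the tips of the shut fingers; the grasp point (between the pads) lies 19 mm behind it; x points along the fingers, y is the direction in which the jaws open and shut, and the axes are right-handed (so a half turn about x gives the same grasp; the last joint's range is limited). The gripper opens to 94 mm and grips with 3 to 60 N. Pads are 16 mm wide; open, the fingers measure 119 mm over their backs; the gripper's body (75 mm by 177 mm) begins 78 mm behind the grasp point.
Start: joints at [1.067, 0.426, 0.074, 1.606, -0.034, 1.111, -0.067], TCP at [0.234, -0.633, 0.205] pointing down, gripper open.
Joint ranges: [-2.85, 2.85], [-0.5, 2.14], [-1.23, 1.37], [0.21, 2.46], [-1.02, 4.16], [0.16, 2.05], [-2.73, 2.73]. Speed limits (rad/s): [1.89, 1.89, 2.39, 2.39, 3.01, 3.01, 3.01].

INTERFACE

Orientations are given as a unit quaternion [w, x, y, z].
In Python, from station import arm, vision, ticket gives the robot as it stands.
- The arm moves only by the shell command python3 -m jog 'ROWS'. ROWS is JSON, a list of rows, each an object of numbers: "dx", "dy", "dz": the shift along the tool's x, y, z in mm; "wx", "wy", "wz": the turn, a rotation vector about the tool's x, y, z in rad; "claw": the closure, from 0 (fully open) to 1 (shut). A call has 1 to 20 rows; each row is the pose to reach, as a shift and turn from the pose commanded when the call began, along the tool's axes at that moment; what a row does not reach only later rows make up. A row lasts 1/8 s, in which the tool goes at most 62.5 mm and 10.7 degrees, less where a joint would pass 70% of its speed; a pose out of reach is approached as far as the arm can. A call with a gripper value outside its range is refused whole. The fingers move at their own pace and stop on an object; the grip force is fixed at half the most. Time passes only in rows, so rows that repeat a pose let the fingers close. It gives the time, the measured TCP pose, the force and the opening at its end, in the units of the state.
- arm.read_state(): the state, without advancing time (a new reading comes with each control period).
- vision.read_camera(name): name is "scene" or "top"; returns a dict with "frame" (480x640x3 uint8, red, green, blue), "mtx" (3x3 intrinsics, pixels), "k1" (the pictures are not rectified: a ray, as slopes to the right and down, at radius r is drawn at 1 + k1 r^2 times it, then the intrinsics apply), "eye" and "attitude" of the camera in the world. Camera axes: x right, y up, looking along -z (the intrinsics and any distortion apply to the point x, -y, -z); pixel columns grow to the right and rows downward; lengths in m; the calibration is good to about 2 mm. A picture is of the moment at which its call begins. There is no depth.
- ticket.hand_in(): hands the job in, once; it reports no verdict.
The state is a dict: "t": time; "joints": joint angles; "joint_vel": joint speeds; "tau": joint torques, N m; "tool_pos": TCP position; "ee_rot": TCP orientation; "contact_force": force on the tool from outside, world axes, zero at the start; "wrist_torque": the same for the moment, N m; "width": finger opening in m.
Only numpy, scipy, OpenCV 4.12 (cv2) and the standard library are available. Lean on these libraries where they do the work, as an engineer would, in place of code of your own. Each camera call takes 0.05 s, during which the arm holds its last target. There are 200 camera calls.

## Working session

There is one attempt and no reset: what is moved stays moved. The work goes in short steps, Python scripts to look and compute and a shell command to move; the robot and the scene stay as the last step left them, time stands still between calls to the robot, and variables do not carry over. Pictures are saved under pics/ and viewed, about 8 in all and at most 12, crops included, and the job is handed in when it is done.

```bash
ls; mkdir -p pics; cat > h.py <<'E'
import numpy as np, cv2
from scipy.spatial.transform import Rotation as R
from station import arm, vision, ticket
def rot(q): return R.from_quat([q[1],q[2],q[3],q[0]])
def cam(n,save=None):
    c=vision.read_camera(n)
    if save: cv2.imwrite('pics/'+save,c['frame'][:,:,::-1])
    return c
def att(c):
    a=np.array(c['attitude']); return rot(a).as_matrix() if a.size==4 else a
def dist(c): return np.array([c['k1'],0,0,0],float)
def ray(c,px):
    u=cv2.undistortPoints(np.array(px,float).reshape(-1,1,2),np.array(c['mtx']),dist(c)).reshape(-1,2)
    return np.c_[u[:,0],-u[:,1],-np.ones(len(u))]@att(c).T
def onz(c,px,z):
    d=ray(c,px);e=np.array(c['eye']);return e+d*((z-e[2])/d[:,2])[:,None]
def proj(c,P):
    p=(np.array(P,float).reshape(-1,3)-np.array(c['eye']))@att(c)
    p=p*[1,-1,-1]
    return cv2.projectPoints(p,np.zeros(3),np.zeros(3),np.array(c['mtx']),dist(c))[0].reshape(-1,2)
E
python3 - <<'E'
from h import *
s=arm.read_state();print(s)
for n in('scene','top'):
    c=cam(n,n+'0.png');print(n,c['mtx'],c['k1'],c['eye'],c['attitude'])
E
```

```text
pics
{'t': 0.0, 'joints': array([ 1.06749424,  0.42668166,  0.07382888,  1.60661772, -0.03408872,
        1.11079791, -0.06709309]), 'joint_vel': array([ 4.50486101e-04,  1.15759807e-03, -5.54653589e-05, -2.05896594e-03,
        1.77009877e-03, -4.39578562e-04, -1.34908749e-03]), 'tau': array([-3.24967150e-04, -9.35828161e+01,  3.66658129e+00, -4.54191327e+01,
       -4.89270547e-02,  2.01940653e-02,  1.93593137e-04]), 'tool_pos': array([ 0.23369187, -0.63278372,  0.20480381]), 'ee_rot': array([-0.12400949, -0.69596289, -0.1248635 ,  0.69617987]), 'contact_force': array([-0.05430521,  0.99064806,  0.12148172]), 'wrist_torque': array([-0.00882372, -0.02257453, -0.02956427]), 'width': 0.09413287749912713}
scene [[467.81068154   0.         321.41132163]
 [  0.         467.81068154 235.3344391 ]
 [  0.           0.           1.        ]] -0.03678665839442541 [0.13892882 0.89425485 0.66226088] [-0.1852565  -0.10785633  0.4725764   0.85482079]
top [[604.70356395   0.         319.52749685]
 [  0.         604.70356395 241.27572722]
 [  0.           0.           1.        ]] -0.11667678195231813 [0.44623337 0.02651893 1.49388927] [ 0.71421926  0.02842504 -0.01776297 -0.69911898]
```

View pics/scene0.png

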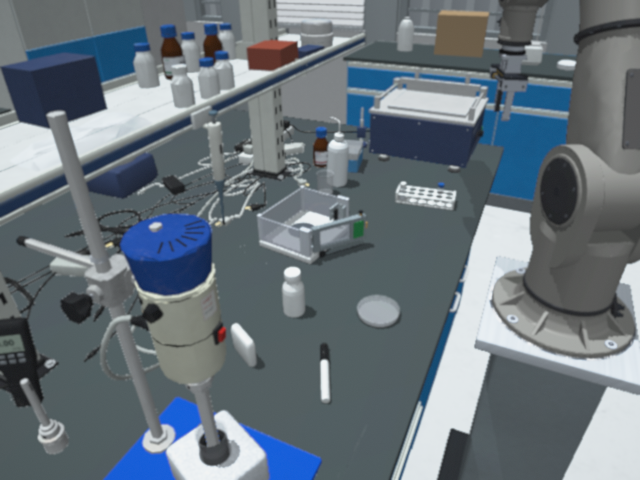

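View pics/top0.png

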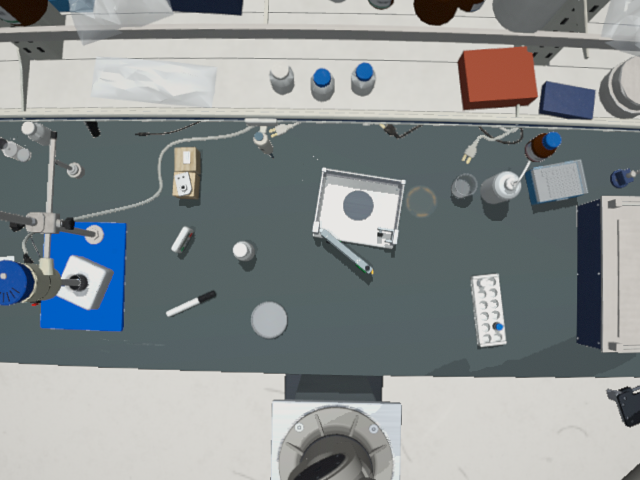

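The scene view shows the bottle at (293,290), guard near (310,225) and timer and marker in front of it. The top view shows the cap at (244,251), the disc at (358,205), the door open with its pad near (370,270), and the beaker at (421,201). I'll enlarge the guard area.

```bash
python3 - <<'E'
from h import *
c=cam('top');f=c['frame'][:,:,::-1]
cv2.imwrite('pics/crop1.png',cv2.resize(f[155:295,220:410],None,fx=4,fy=4,interpolation=cv2.INTER_CUBIC))
print('cap',onz(c,[244,251],.104),'disc',onz(c,[358,205],.02))
g=cv2.cvtColor(c['frame'],cv2.COLOR_RGB2GRAY)
# disc
m=((g<120)&(g>0)).astype(np.uint8);m2=np.zeros_like(m);m2[185:226,338:380]=m[185:226,338:380]
n,l,st,ce=cv2.connectedComponentsWithStats(m2)
for i in range(1,n):
  if st[i,4]>100: print('disc',st[i],ce[i],onz(c,ce[i],.02))
m=(g>150).astype(np.uint8);m2=np.zeros_like(m);m2[235:270,225:265]=m[235:270,225:265]
n,l,st,ce=cv2.connectedComponentsWithStats(m2)
for i in range(1,n):
  if st[i,4]>50: print('bot',st[i],ce[i],onz(c,ce[i],.09))
E
```

```text
cap [[0.51079666 0.22241259 0.104     ]] disc [[ 0.63353284 -0.04258507  0.02      ]]
disc [344 191  29  29 474] [357.53586498 206.20464135] [[ 0.63053506 -0.04149705  0.02      ]]
bot [233 242  18  15 203] [240.63054187 248.73399015] [[0.51656897 0.2324498  0.09      ]]
```

View pics/crop1.png

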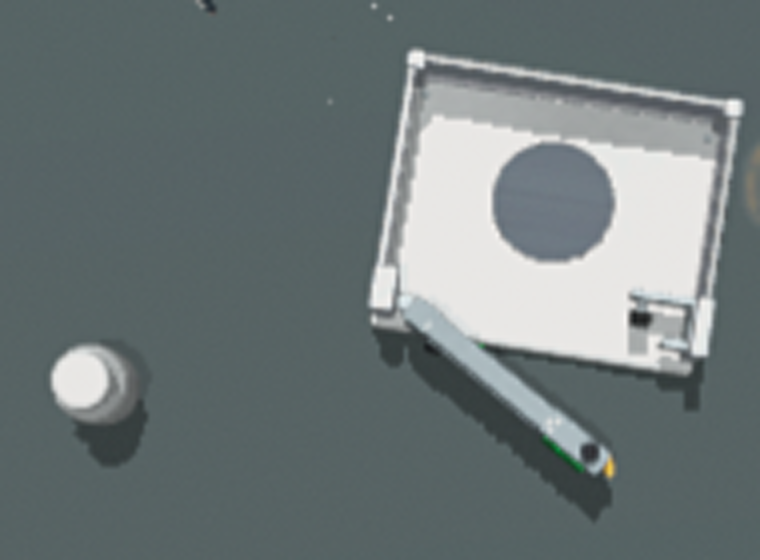

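The crop shows the cap at crop (80,378), disc centre (553,202), back posts (415,60) and (735,107), front posts (383,288) and (703,328), the hinge near (410,305), and the knob at (590,452).

```bash
python3 - <<'E'
from h import *
c=cam('top');s=cam('scene')
q=lambda a:(np.array(a,float)-1.5)/4+[220,155]
cap=onz(c,q([80,378]),.104)[0];disc=onz(c,q([553,202]),.02)[0]
print('cap',cap,'scene px',proj(s,cap),'disc',disc)
p=onz(c,[q(a) for a in([415,60],[735,107],[383,288],[703,328])],.092);print(p)
for a,b in((1,0),(3,2),(2,0),(3,1)):
    d=p[b]-p[a];print(np.linalg.norm(d),np.arctan2(d[1],d[0]))
k=onz(c,q([590,452]),.101)[0];print('knob',k, 'hinge top',onz(c,q([412,306]),.089))
print('free end',onz(c,q([600,468]),.08))
yaw=np.mean([np.arctan2(*(p[0]-p[1])[[1,0]]),np.arctan2(*(p[2]-p[3])[[1,0]])])-np.pi/2
G=R.from_euler('z',yaw).as_matrix();print('yaw',yaw)
st=arm.read_state();print(rot(st['ee_rot']).as_matrix())
E
```

```text
cap [0.51491298 0.23270616 0.104     ] scene px [[291.89731434 271.15649062]] disc [ 0.63321778 -0.04228373  0.02      ]
[[ 0.70628719  0.04332629  0.092     ]
 [ 0.68238995 -0.14461143  0.092     ]
 [ 0.5716922   0.05908233  0.092     ]
 [ 0.55224489 -0.12740185  0.092     ]]
0.18945094972672535 1.4443199519917278
0.1874954598350863 1.4668879261078918
0.1355140709509566 -0.11653225088350051
0.1312779747807307 -0.1314710516898038
knob [ 0.47866802 -0.06233565  0.101     ] hinge top [[0.56178057 0.04201751 0.089     ]]
free end [[ 0.46993943 -0.06967939  0.08      ]]
yaw -0.11519238774508667
[[-2.47326738e-04  3.46461969e-01 -9.38063986e-01]
 [ 5.71383365e-04 -9.38063813e-01 -3.46462056e-01]
 [-9.99999806e-01 -6.21683487e-04  3.40456571e-05]]
```

```bash
cat >> h.py <<'E'
def rel(targets,yaw=None):
    """tool-axis shift (mm) to each world target; yaw = wanted jaw-line direction (tool y), vertical tool"""
    s=arm.read_state();M=rot(s['ee_rot']).as_matrix();p=s['tool_pos']
    print('t',round(s['t'],2),'p',p.round(4),'F',s['contact_force'].round(1),'w',round(s['width'],4),'jawdir',round(np.arctan2(M[1,1],M[0,1]),3),'tilt',M[:,0].round(3))
    for t in targets: print(t,((np.array(t)-p)@M*1000).round(1))
    if yaw is not None:
        z=np.array([0,0,-1.]);y=np.array([np.cos(yaw),np.sin(yaw),0])
        if y@M[:,1]<0:y=-y
        D=np.c_[z,y,np.cross(z,y)];print('rotvec',R.from_matrix(M.T@D).as_rotvec().round(3))
E
python3 -c "
from h import *
rel([(.45,-.35,.3),(.515,0,.3),(.515,.233,.3)],np.pi/2-.118)"
```

```text
t 0.25 p [ 0.2338 -0.633   0.2052] F [0.2 0.1 0.2] w 0.0945 jawdir -1.217 tilt [-0.     0.001 -1.   ]
(0.45, -0.35, 0.3) [ -94.7 -190.6 -300.9]
(0.515, 0, 0.3) [ -94.6 -496.4 -483.1]
(0.515, 0.233, 0.3) [ -94.4 -715.  -563.8]
rotvec [0.472 0.    0.001]
```

```bash
python3 -m jog '[{"dx":-95},{"dx":-95},{"dx":-95,"dy":-190,"dz":-300},{"dx":-95,"dy":-190,"dz":-300},{"dx":-95,"dy":-190,"dz":-300},{"dx":-95,"dy":-190,"dz":-300,"wx":0.2},{"dx":-95,"dy":-190,"dz":-300,"wx":0.47},{"dx":-95,"dy":-190,"dz":-300,"wx":0.47},{"dx":-95,"dy":-496,"dz":-483,"wx":0.47},{"dx":-95,"dy":-496,"dz":-483,"wx":0.47},{"dx":-95,"dy":-496,"dz":-483,"wx":0.47},{"dx":-95,"dy":-496,"dz":-483,"wx":0.47},{"dx":-95,"dy":-715,"dz":-564,"wx":0.47},{"dx":-95,"dy":-715,"dz":-564,"wx":0.47},{"dx":-95,"dy":-715,"dz":-564,"wx":0.47},{"dx":-95,"dy":-715,"dz":-564,"wx":0.47},{"dx":-95,"dy":-715,"dz":-564,"wx":0.47},{"dx":-95,"dy":-715,"dz":-564,"wx":0.47},{"dx":-95,"dy":-715,"dz":-564,"wx":0.47},{"dx":-95,"dy":-715,"dz":-564,"wx":0.47}]'; python3 -c "
from h import *
rel([(.515,.233,.2),(.515,.233,.043)],np.pi/2-.118)"
```

```text
t 0.25 p [ 0.2338 -0.633   0.2052] F [0.2 0.1 0.2] w 0.0945 jawdir -1.217 tilt [-0.     0.001 -1.   ]
(0.515, 0.233, 0.2) [   5.6 -714.9 -563.8]
(0.515, 0.233, 0.043) [ 162.6 -714.8 -563.8]
rotvec [0.472 0.    0.001]schema error: expected keys dx, dy, dz, wx, wy, wz, claw
```

```bash
python3 -m jog '[{"dx":-95,"dy":0,"dz":0,"wx":0,"wy":0,"wz":0,"claw":0},{"dx":-95,"dy":0,"dz":0,"wx":0,"wy":0,"wz":0,"claw":0},{"dx":-95,"dy":-190,"dz":-300,"wx":0,"wy":0,"wz":0,"claw":0},{"dx":-95,"dy":-190,"dz":-300,"wx":0,"wy":0,"wz":0,"claw":0},{"dx":-95,"dy":-190,"dz":-300,"wx":0.1,"wy":0,"wz":0,"claw":0},{"dx":-95,"dy":-190,"dz":-300,"wx":0.2,"wy":0,"wz":0,"claw":0},{"dx":-95,"dy":-190,"dz":-300,"wx":0.3,"wy":0,"wz":0,"claw":0},{"dx":-95,"dy":-190,"dz":-300,"wx":0.47,"wy":0,"wz":0,"claw":0},{"dx":-95,"dy":-496,"dz":-483,"wx":0.47,"wy":0,"wz":0,"claw":0},{"dx":-95,"dy":-496,"dz":-483,"wx":0.47,"wy":0,"wz":0,"claw":0},{"dx":-95,"dy":-496,"dz":-483,"wx":0.47,"wy":0,"wz":0,"claw":0},{"dx":-95,"dy":-496,"dz":-483,"wx":0.47,"wy":0,"wz":0,"claw":0},{"dx":-95,"dy":-715,"dz":-564,"wx":0.47,"wy":0,"wz":0,"claw":0},{"dx":-95,"dy":-715,"dz":-564,"wx":0.47,"wy":0,"wz":0,"claw":0},{"dx":-95,"dy":-715,"dz":-564,"wx":0.47,"wy":0,"wz":0,"claw":0},{"dx":-95,"dy":-715,"dz":-564,"wx":0.47,"wy":0,"wz":0,"claw":0},{"dx":-95,"dy":-715,"dz":-564,"wx":0.47,"wy":0,"wz":0,"claw":0},{"dx":-95,"dy":-715,"dz":-564,"wx":0.47,"wy":0,"wz":0,"claw":0},{"dx":-95,"dy":-715,"dz":-564,"wx":0.47,"wy":0,"wz":0,"claw":0},{"dx":-95,"dy":-715,"dz":-564,"wx":0.47,"wy":0,"wz":0,"claw":0}]'; python3 -c "
from h import *
rel([(.515,.233,.2),(.515,.233,.043)],np.pi/2-.118)"
```

```text
t: 2.75
tool_pos: [0.5153, 0.2319, 0.3004]
ee_rot: [0.041, -0.706, 0.042, 0.706]
contact_force: [0.1, -0.3, -0.1]
width: 0.0939
t 2.75 p [0.5153 0.2319 0.3004] F [ 0.1 -0.3 -0.1] w 0.0939 jawdir -1.688 tilt [-0.    -0.001 -1.   ]
(0.515, 0.233, 0.2) [100.4  -1.1   0.4]
(0.515, 0.233, 0.043) [257.4  -1.2   0.4]
rotvec [ 0.001  0.    -0.001]
```

```bash
python3 -m jog '[{"dx":60,"dy":0,"dz":0,"wx":0,"wy":0,"wz":0,"claw":0},{"dx":120,"dy":0,"dz":0,"wx":0,"wy":0,"wz":0,"claw":0},{"dx":160,"dy":0,"dz":0,"wx":0,"wy":0,"wz":0,"claw":0},{"dx":190,"dy":0,"dz":0,"wx":0,"wy":0,"wz":0,"claw":0},{"dx":220,"dy":0,"dz":0,"wx":0,"wy":0,"wz":0,"claw":0},{"dx":245,"dy":0,"dz":0,"wx":0,"wy":0,"wz":0,"claw":0},{"dx":257,"dy":0,"dz":0,"wx":0,"wy":0,"wz":0,"claw":0},{"dx":257,"dy":0,"dz":0,"wx":0,"wy":0,"wz":0,"claw":0},{"dx":257,"dy":0,"dz":0,"wx":0,"wy":0,"wz":0,"claw":0.3},{"dx":257,"dy":0,"dz":0,"wx":0,"wy":0,"wz":0,"claw":0.4},{"dx":257,"dy":0,"dz":0,"wx":0,"wy":0,"wz":0,"claw":0.6},{"dx":257,"dy":0,"dz":0,"wx":0,"wy":0,"wz":0,"claw":0.8},{"dx":257,"dy":0,"dz":0,"wx":0,"wy":0,"wz":0,"claw":0.8},{"dx":257,"dy":0,"dz":0,"wx":0,"wy":0,"wz":0,"claw":0.8},{"dx":257,"dy":0,"dz":0,"wx":0,"wy":0,"wz":0,"claw":0.8}]'; python3 -c "
from h import *
rel([(.515,.233,.2)])
c=cam('top','top2.png');f=c['frame'][:,:,::-1]
s=cam('scene')['frame'][:,:,::-1]
a=cv2.resize(s[190:340,230:380],(600,600),interpolation=cv2.INTER_CUBIC)
cv2.imwrite('pics/s2.png',a)"
```

```text
t: 4.62
tool_pos: [0.5152, 0.2329, 0.0435]
ee_rot: [0.041, -0.706, 0.041, 0.706]
contact_force: [0.6, -0.4, -0.0]
width: 0.0435
t 4.62 p [0.5152 0.2329 0.0435] F [ 0.6 -0.4 -0. ] w 0.0435 jawdir -1.687 tilt [-0.  0. -1.]
(0.515, 0.233, 0.2) [-156.5   -0.     0.2]
```

View pics/s2.png

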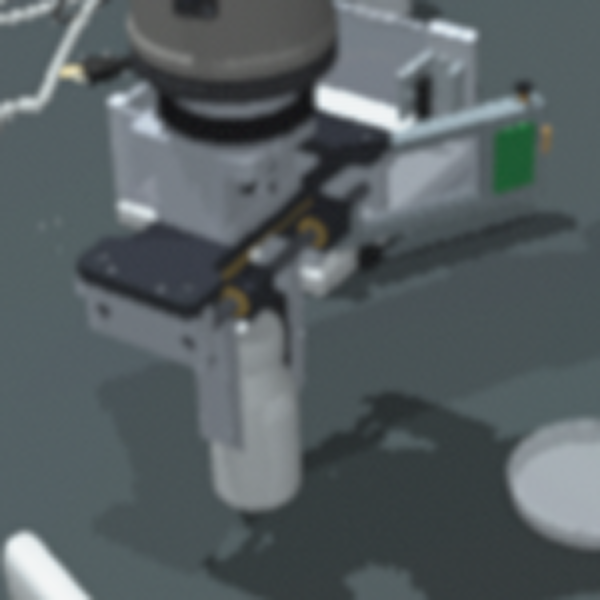

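Width 43.5 mm; the fingers hold the bottle's body (crop (255,400)). Lift and carry it.

```bash
python3 -m jog '[{"dx":-30,"dy":0,"dz":0,"wx":0,"wy":0,"wz":0,"claw":0.8},{"dx":-80,"dy":0,"dz":0,"wx":0,"wy":0,"wz":0,"claw":0.8},{"dx":-130,"dy":0,"dz":0,"wx":0,"wy":0,"wz":0,"claw":0.8},{"dx":-157,"dy":0,"dz":0,"wx":0,"wy":0,"wz":0,"claw":0.8},{"dx":-157,"dy":0,"dz":0,"wx":0,"wy":0,"wz":0,"claw":0.8}]'; python3 -c "
from h import *
rel([(.633,-.042,.2),(.633,-.042,.0645)])"
```

```text
t: 5.35
tool_pos: [0.5161, 0.2334, 0.2025]
ee_rot: [-0.042, 0.707, -0.041, -0.705]
contact_force: [-0.4, -0.2, -1.4]
width: 0.0434
t 5.35 p [0.5161 0.2334 0.2025] F [-0.4 -0.2 -1.4] w 0.0434 jawdir -1.687 tilt [ 0.003  0.001 -1.   ]
(0.633, -0.042, 0.2) [   2.5  260.  -148.1]
(0.633, -0.042, 0.0645) [ 138.   260.2 -147.6]
```

```bash
python3 -m jog '[{"dx":0,"dy":30,"dz":-17,"wx":0,"wy":0,"wz":0,"claw":0.8},{"dx":0,"dy":75,"dz":-43,"wx":0,"wy":0,"wz":0,"claw":0.8},{"dx":0,"dy":120,"dz":-68,"wx":0,"wy":0,"wz":0,"claw":0.8},{"dx":0,"dy":165,"dz":-94,"wx":0,"wy":0,"wz":0,"claw":0.8},{"dx":0,"dy":210,"dz":-120,"wx":0,"wy":0,"wz":0,"claw":0.8},{"dx":0,"dy":245,"dz":-140,"wx":0,"wy":0,"wz":0,"claw":0.8},{"dx":0,"dy":260,"dz":-148,"wx":0,"wy":0,"wz":0,"claw":0.8},{"dx":0,"dy":260,"dz":-148,"wx":0,"wy":0,"wz":0,"claw":0.8},{"dx":0,"dy":260,"dz":-148,"wx":0,"wy":0,"wz":0,"claw":0.8},{"dx":0,"dy":260,"dz":-148,"wx":0,"wy":0,"wz":0,"claw":0.8}]'; python3 -c "
from h import *
rel([(.633,-.042,.0645)])
s=cam('scene')['frame'][:,:,::-1]
a=cv2.resize(s[150:300,220:420],(800,600),interpolation=cv2.INTER_CUBIC)
cv2.imwrite('pics/s3.png',a)"
```

```text
t: 6.6
tool_pos: [0.6318, -0.0409, 0.2006]
ee_rot: [0.04, -0.706, 0.04, 0.706]
contact_force: [0.2, 0.3, -0.9]
width: 0.0433
t 6.6 p [ 0.6318 -0.0409  0.2006] F [ 0.2  0.3 -0.9] w 0.0433 jawdir -1.685 tilt [ 0.  0. -1.]
(0.633, -0.042, 0.0645) [136.1   1.   -1.3]
```

View pics/s3.png

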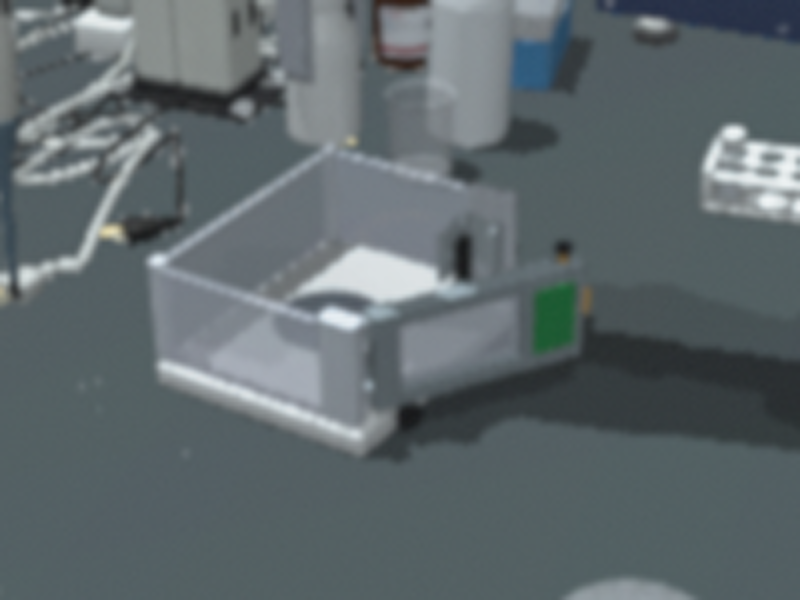

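The bottle hangs above the guard, its bottom near crop (325,140), full image (301,185). Lower it and check.

```bash
python3 -m jog '[{"dx":30,"dy":1,"dz":-1,"wx":0,"wy":0,"wz":0,"claw":0.8},{"dx":65,"dy":1,"dz":-1,"wx":0,"wy":0,"wz":0,"claw":0.8},{"dx":95,"dy":1,"dz":-1,"wx":0,"wy":0,"wz":0,"claw":0.8},{"dx":115,"dy":1,"dz":-1,"wx":0,"wy":0,"wz":0,"claw":0.8},{"dx":125,"dy":1,"dz":-1,"wx":0,"wy":0,"wz":0,"claw":0.8},{"dx":131,"dy":1,"dz":-1,"wx":0,"wy":0,"wz":0,"claw":0.8},{"dx":135,"dy":1,"dz":-1,"wx":0,"wy":0,"wz":0,"claw":0.8},{"dx":136,"dy":1,"dz":-1,"wx":0,"wy":0,"wz":0,"claw":0.8},{"dx":136,"dy":1,"dz":-1,"wx":0,"wy":0,"wz":0,"claw":0.8},{"dx":136,"dy":1,"dz":-1,"wx":0,"wy":0,"wz":0,"claw":0.8}]'; python3 -c "
from h import *
rel([(.633,-.042,.0645)])
c=cam('scene');s=c['frame'][:,:,::-1]
print(proj(c,[(.633,-.042,.02),(.633,-.042,.072)]))
a=cv2.resize(s[150:300,220:420],(800,600),interpolation=cv2.INTER_CUBIC)
cv2.imwrite('pics/s4.png',a)"
```

```text
t: 7.9
tool_pos: [0.6332, -0.0436, 0.0649]
ee_rot: [-0.041, 0.706, -0.041, -0.706]
contact_force: [-0.1, -0.4, -0.9]
width: 0.0431
t 7.9 p [ 0.6332 -0.0436  0.0649] F [-0.1 -0.4 -0.9] w 0.0431 jawdir -1.687 tilt [ 0.001  0.    -1.   ]
(0.633, -0.042, 0.0645) [ 0.4 -1.6  0.3]
[[302.2344332  229.52973627]
 [301.61210324 212.34743854]]
```

View pics/s4.png

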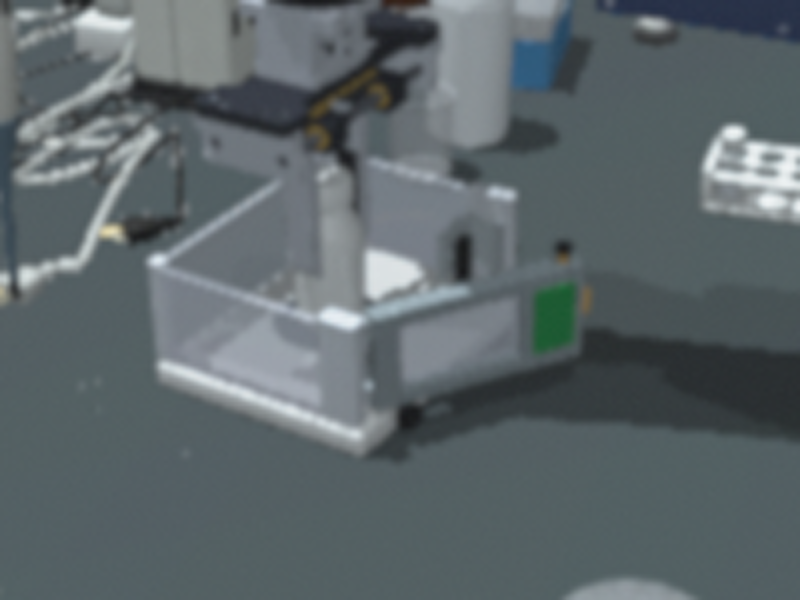

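The bottle is over the disc (crop (330,270)), and the hand still carries its weight. A touch lower.

```bash
python3 -m jog '[{"dx":0.7,"dy":-1,"dz":0,"wx":0,"wy":0,"wz":0,"claw":0.8},{"dx":1.4,"dy":-1,"dz":0,"wx":0,"wy":0,"wz":0,"claw":0.8},{"dx":1.4,"dy":-1,"dz":0,"wx":0,"wy":0,"wz":0,"claw":0.8},{"dx":1.4,"dy":-1,"dz":0,"wx":0,"wy":0,"wz":0,"claw":0.8}]'
```

```text
t: 8.45
tool_pos: [0.6332, -0.0424, 0.0635]
ee_rot: [-0.041, 0.706, -0.041, -0.706]
contact_force: [-0.8, 0.8, 5.9]
width: 0.043
```

Touching (5.9 N). Release, pause, and rise.

```bash
python3 -m jog '[{"dx":-0.5,"dy":0,"dz":0,"wx":0,"wy":0,"wz":0,"claw":0.5},{"dx":-0.5,"dy":0,"dz":0,"wx":0,"wy":0,"wz":0,"claw":0.4},{"dx":-0.5,"dy":0,"dz":0,"wx":0,"wy":0,"wz":0,"claw":0.25},{"dx":-0.5,"dy":0,"dz":0,"wx":0,"wy":0,"wz":0,"claw":0.25},{"dx":-0.5,"dy":0,"dz":0,"wx":0,"wy":0,"wz":0,"claw":0.25},{"dx":-0.5,"dy":0,"dz":0,"wx":0,"wy":0,"wz":0,"claw":0.25},{"dx":-20,"dy":0,"dz":0,"wx":0,"wy":0,"wz":0,"claw":0.25},{"dx":-50,"dy":0,"dz":0,"wx":0,"wy":0,"wz":0,"claw":0.25},{"dx":-100,"dy":0,"dz":0,"wx":0,"wy":0,"wz":0,"claw":0.25},{"dx":-150,"dy":0,"dz":0,"wx":0,"wy":0,"wz":0,"claw":0.25},{"dx":-190,"dy":0,"dz":0,"wx":0,"wy":0,"wz":0,"claw":0.25},{"dx":-190,"dy":0,"dz":0,"wx":0,"wy":0,"wz":0,"claw":0.25},{"dx":-190,"dy":0,"dz":150,"wx":0,"wy":0,"wz":0,"claw":0.25},{"dx":-190,"dy":0,"dz":150,"wx":0,"wy":0,"wz":0,"claw":0.6},{"dx":-190,"dy":0,"dz":150,"wx":0,"wy":0,"wz":0,"claw":1},{"dx":-190,"dy":0,"dz":150,"wx":0,"wy":0,"wz":0,"claw":1},{"dx":-190,"dy":0,"dz":150,"wx":0,"wy":0,"wz":0,"claw":1},{"dx":-190,"dy":0,"dz":150,"wx":0,"wy":0,"wz":0,"claw":1}]'; python3 -c "
from h import *
rel([])
s=cam('scene')['frame'][:,:,::-1];c=cam('top')
t=c['frame'][:,:,::-1]
print(proj(c,[(.633,-.042,.124),(.633,-.042,.02)]))
a=np.hstack([cv2.resize(s[170:290,240:380],(420,360),interpolation=cv2.INTER_CUBIC),cv2.resize(t[165:285,310:410],(380,456),interpolation=cv2.INTER_CUBIC)[:360]])
cv2.imwrite('pics/s5.png',a)"
```

```text
t: 10.7
tool_pos: [0.4848, -0.0251, 0.2529]
ee_rot: [0.041, -0.706, 0.041, 0.706]
contact_force: [-0.5, 0.3, -1.1]
width: 0.024
t 10.7 p [ 0.4848 -0.0251  0.2529] F [-0.5  0.3 -1.1] w 0.024 jawdir -1.687 tilt [-0.     0.001 -1.   ]
[[359.97352071 199.51889712]
 [357.75784333 205.21076954]]
```

View pics/s5.png

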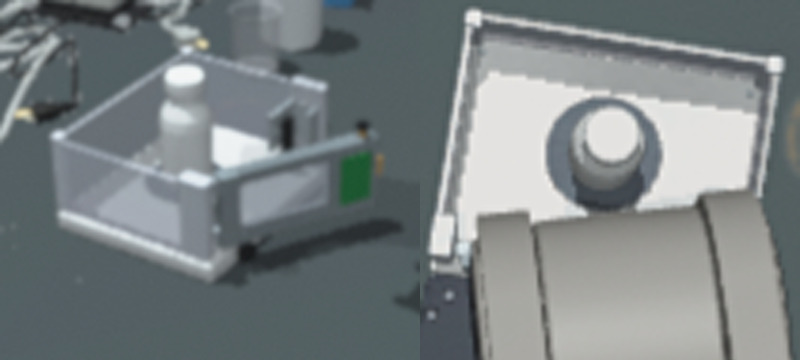

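The bottle stands upright on the disc: cap at right-panel (612,132), full image (360.5,199.7), against (360,199.5) predicted. The door is still open. Next I'll plan the door push with the closed fingers, turning with the door.

```bash
cat >> h.py <<'E'
H=np.array([.562,.042]);YG=-.118
def tcp(th,d=.009,z=.045):
    u=np.array([np.cos(YG-np.pi/2-th),np.sin(YG-np.pi/2-th)]);n=np.array([np.cos(YG-th),np.sin(YG-th)])
    return np.r_[H+.128*u-(.010+d)*n,z]
def push(ths,d=.009,z=.045,ref=None):
    s=arm.read_state();M=rot(s['ee_rot']).as_matrix();p=s['tool_pos']
    print('t',round(s['t'],2),'p',p.round(4),'F',s['contact_force'].round(1),'w',round(s['width'],4))
    for th in ths:
        # tool -z along n(th)
        n=np.array([np.cos(YG-th),np.sin(YG-th),0]);x=np.array([0,0,-1.]);D=np.c_[x,np.cross(-n,x),-n]
        print(round(th,3),((tcp(th,d,z)-p)@M*1000).round(1),'rv',R.from_matrix(M.T@D).as_rotvec().round(3),tcp(th,d,z).round(3))
E
python3 -c "
from h import *
push([.557],.035,.25);push([.557],.035,.045)"
```

```text
t 10.8 p [ 0.4845 -0.0251  0.2528] F [-0.3  0.2  0.3] w 0.0161
0.557 [ 2.8  9.  36.8] rv [0.559 0.001 0.   ] [ 0.447 -0.03   0.25 ]
t 10.8 p [ 0.4845 -0.0251  0.2528] F [-0.3  0.2  0.3] w 0.0161
0.557 [207.8   9.1  36.7] rv [0.559 0.001 0.   ] [ 0.447 -0.03   0.045]
```

```bash
python3 -m jog '[{"dx":0,"dy":9,"dz":37,"wx":0.18,"wy":0,"wz":0,"claw":1},{"dx":0,"dy":9,"dz":37,"wx":0.36,"wy":0,"wz":0,"claw":1},{"dx":0,"dy":9,"dz":37,"wx":0.56,"wy":0,"wz":0,"claw":1},{"dx":0,"dy":9,"dz":37,"wx":0.56,"wy":0,"wz":0,"claw":1},{"dx":50,"dy":9,"dz":37,"wx":0.56,"wy":0,"wz":0,"claw":1},{"dx":100,"dy":9,"dz":37,"wx":0.56,"wy":0,"wz":0,"claw":1},{"dx":150,"dy":9,"dz":37,"wx":0.56,"wy":0,"wz":0,"claw":1},{"dx":190,"dy":9,"dz":37,"wx":0.56,"wy":0,"wz":0,"claw":1},{"dx":207,"dy":9,"dz":37,"wx":0.56,"wy":0,"wz":0,"claw":1},{"dx":207,"dy":9,"dz":37,"wx":0.56,"wy":0,"wz":0,"claw":1},{"dx":207,"dy":9,"dz":37,"wx":0.56,"wy":0,"wz":0,"claw":1}]'; python3 -c "
from h import *
push([.557],.019)
push([.557,.5,.45,.4,.35,.3,.25,.2,.15])
s=cam('scene')['frame'][:,:,::-1];t=cam('top')['frame'][:,:,::-1]
a=np.hstack([cv2.resize(s[170:290,240:380],(420,360),interpolation=cv2.INTER_CUBIC),cv2.resize(t[195:315,310:410],(380,456),interpolation=cv2.INTER_CUBIC)[:360]])
cv2.imwrite('pics/s6.png',a)"
```

```text
t: 12.18
tool_pos: [0.4469, -0.0297, 0.0467]
ee_rot: [-0.234, 0.668, -0.234, -0.667]
contact_force: [0.1, -0.1, 0.4]
width: 0.0002
t 12.18 p [ 0.4469 -0.0297  0.0467] F [ 0.1 -0.1  0.4] w 0.0002
0.557 [  1.7   0.1 -16.1] rv [ 0.001 -0.     0.001] [ 0.459 -0.04   0.045]
t 12.18 p [ 0.4469 -0.0297  0.0467] F [ 0.1 -0.1  0.4] w 0.0002
0.557 [  1.7   0.1 -26.1] rv [ 0.001 -0.     0.001] [ 0.467 -0.046  0.045]
0.5 [  1.7   1.  -33.4] rv [-0.056 -0.     0.001] [ 0.472 -0.051  0.045]
0.45 [  1.7   1.4 -39.8] rv [-0.106 -0.001  0.001] [ 0.477 -0.056  0.045]
0.4 [  1.7   1.5 -46.3] rv [-0.156 -0.001  0.001] [ 0.482 -0.06   0.045]
0.35 [  1.8   1.3 -52.8] rv [-0.206 -0.001  0.001] [ 0.487 -0.064  0.045]
0.3 [  1.8   0.7 -59.2] rv [-0.256 -0.001  0.001] [ 0.493 -0.067  0.045]
0.25 [  1.8  -0.1 -65.6] rv [-0.306 -0.001  0.001] [ 0.498 -0.071  0.045]
0.2 [  1.8  -1.3 -72. ] rv [-0.356 -0.001  0.   ] [ 0.504 -0.074  0.045]
0.15 [  1.8  -2.8 -78.3] rv [-0.406 -0.001  0.   ] [ 0.51  -0.076  0.045]
```

View pics/s6.png

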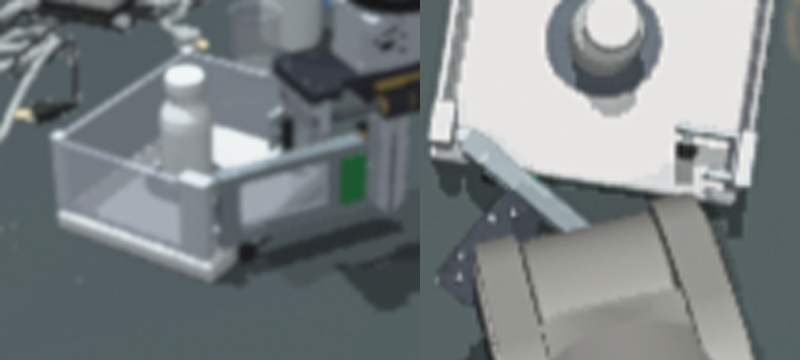

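The closed fingers (left panel (385,175)) stand before the green pad (352,178), clear of it. Push gently to about 0.2 rad.

```bash
python3 -m jog '[{"dx":1,"dy":0,"dz":-10,"wx":0,"wy":0,"wz":0,"claw":1},{"dx":1,"dy":0,"dz":-17,"wx":0,"wy":0,"wz":0,"claw":1},{"dx":1,"dy":0,"dz":-20,"wx":0,"wy":0,"wz":0,"claw":1},{"dx":1,"dy":0,"dz":-23,"wx":0,"wy":0,"wz":0,"claw":1},{"dx":1,"dy":0,"dz":-26,"wx":0,"wy":0,"wz":0,"claw":1},{"dx":1,"dy":0.5,"dz":-30,"wx":-0.03,"wy":0,"wz":0,"claw":1},{"dx":1,"dy":1,"dz":-33.4,"wx":-0.056,"wy":0,"wz":0,"claw":1},{"dx":1,"dy":1.2,"dz":-36.6,"wx":-0.08,"wy":0,"wz":0,"claw":1},{"dx":1,"dy":1.4,"dz":-39.8,"wx":-0.106,"wy":0,"wz":0,"claw":1},{"dx":1,"dy":1.5,"dz":-46.3,"wx":-0.156,"wy":0,"wz":0,"claw":1},{"dx":1,"dy":1.3,"dz":-52.8,"wx":-0.206,"wy":0,"wz":0,"claw":1},{"dx":1,"dy":0.7,"dz":-59.2,"wx":-0.256,"wy":0,"wz":0,"claw":1},{"dx":1,"dy":0,"dz":-65.6,"wx":-0.306,"wy":0,"wz":0,"claw":1},{"dx":1,"dy":-0.6,"dz":-69,"wx":-0.33,"wy":0,"wz":0,"claw":1},{"dx":1,"dy":-1.3,"dz":-72,"wx":-0.356,"wy":0,"wz":0,"claw":1},{"dx":1,"dy":-1.3,"dz":-72,"wx":-0.356,"wy":0,"wz":0,"claw":1}]'; python3 -c "
from h import *
push([.2,.19,.18,.17,.16,.15,.14,.13,.12,.11,.1])
s=cam('scene')['frame'][:,:,::-1];t=cam('top')['frame'][:,:,::-1]
a=np.hstack([cv2.resize(s[170:290,240:380],(420,360),interpolation=cv2.INTER_CUBIC),cv2.resize(t[195:315,310:410],(380,456),interpolation=cv2.INTER_CUBIC)[:360]])
cv2.imwrite('pics/s7.png',a)"
```

```text
t: 14.28
tool_pos: [0.5033, -0.0739, 0.0451]
ee_rot: [-0.113, 0.698, -0.113, -0.698]
contact_force: [-0.7, -0.4, 0.6]
width: 0.0005
t 14.28 p [ 0.5033 -0.0739  0.0451] F [-0.7 -0.4  0.6] w 0.0005
0.2 [ 0.1 -0.4 -0.5] rv [-0.002 -0.     0.   ] [ 0.504 -0.074  0.045]
0.19 [ 0.1 -0.3 -1.8] rv [-0.012 -0.     0.   ] [ 0.505 -0.074  0.045]
0.18 [ 0.1 -0.1 -3. ] rv [-0.022 -0.     0.   ] [ 0.506 -0.075  0.045]
0.17 [ 0.1  0.1 -4.3] rv [-0.032 -0.     0.   ] [ 0.507 -0.075  0.045]
0.16 [ 0.1  0.2 -5.6] rv [-0.042 -0.     0.   ] [ 0.509 -0.076  0.045]
0.15 [ 0.1  0.3 -6.9] rv [-0.052 -0.     0.   ] [ 0.51  -0.076  0.045]
0.14 [ 0.1  0.4 -8.2] rv [-0.062 -0.     0.   ] [ 0.511 -0.077  0.045]
0.13 [ 0.1  0.5 -9.5] rv [-0.072 -0.     0.   ] [ 0.512 -0.077  0.045]
0.12 [  0.1   0.6 -10.8] rv [-0.082 -0.     0.   ] [ 0.513 -0.078  0.045]
0.11 [  0.1   0.7 -12.1] rv [-0.092 -0.     0.   ] [ 0.515 -0.078  0.045]
0.1 [  0.1   0.8 -13.4] rv [-0.102 -0.     0.   ] [ 0.516 -0.079  0.045]
```

View pics/s7.png

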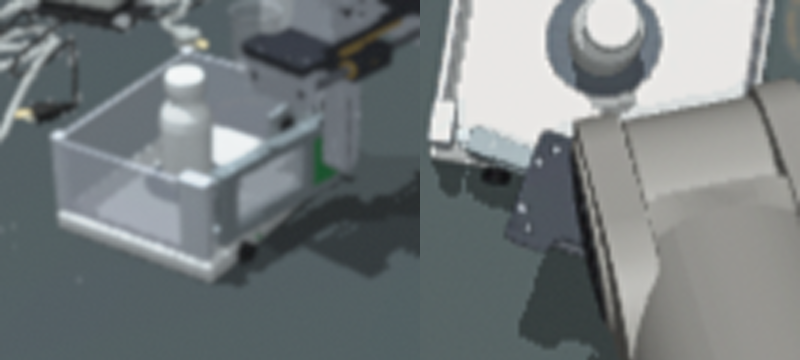

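The fingers are on the pad (left panel (325,160)) and the door is following. Continue finely.

```bash
python3 -m jog '[{"dx":0,"dy":-0.2,"dz":-1.5,"wx":-0.01,"wy":0,"wz":0,"claw":1},{"dx":0,"dy":0,"dz":-3,"wx":-0.022,"wy":0,"wz":0,"claw":1},{"dx":0,"dy":0.2,"dz":-4.3,"wx":-0.032,"wy":0,"wz":0,"claw":1},{"dx":0,"dy":0.2,"dz":-5.6,"wx":-0.042,"wy":0,"wz":0,"claw":1},{"dx":0,"dy":0.3,"dz":-6.9,"wx":-0.052,"wy":0,"wz":0,"claw":1},{"dx":0,"dy":0.3,"dz":-6.9,"wx":-0.052,"wy":0,"wz":0,"claw":1}]'; python3 -m jog '[{"dx":0,"dy":0.1,"dz":-1,"wx":-0.008,"wy":0,"wz":0,"claw":1},{"dx":0,"dy":0.2,"dz":-2,"wx":-0.016,"wy":0,"wz":0,"claw":1},{"dx":0,"dy":0.2,"dz":-2,"wx":-0.016,"wy":0,"wz":0,"claw":1}]'; python3 -m jog '[{"dx":0,"dy":0.1,"dz":-1,"wx":-0.008,"wy":0,"wz":0,"claw":1},{"dx":0,"dy":0.2,"dz":-2,"wx":-0.016,"wy":0,"wz":0,"claw":1},{"dx":0,"dy":0.2,"dz":-2,"wx":-0.016,"wy":0,"wz":0,"claw":1}]'
```

```text
t: 15.12
tool_pos: [0.5098, -0.0764, 0.0451]
ee_rot: [-0.095, 0.701, -0.094, -0.701]
contact_force: [-0.0, -0.7, 0.3]
width: 0.0006
t: 15.5
tool_pos: [0.5117, -0.0771, 0.0451]
ee_rot: [-0.089, 0.702, -0.089, -0.701]
contact_force: [-0.5, 0.1, -0.1]
width: 0.0007
t: 15.88
tool_pos: [0.5136, -0.0778, 0.0451]
ee_rot: [-0.083, 0.702, -0.083, -0.702]
contact_force: [0.1, 0.1, -0.4]
width: 0.0003
```

```bash
for i in 1 2; do python3 -m jog '[{"dx":0,"dy":0.1,"dz":-1,"wx":-0.008,"wy":0,"wz":0,"claw":1},{"dx":0,"dy":0.2,"dz":-2,"wx":-0.016,"wy":0,"wz":0,"claw":1},{"dx":0,"dy":0.2,"dz":-2,"wx":-0.016,"wy":0,"wz":0,"claw":1}]' | grep -E 't:|pos|force'; done
```

```text
t: 16.25
tool_pos: [0.5155, -0.0784, 0.0451]
ee_rot: [-0.078, 0.703, -0.078, -0.703]
contact_force: [-1.3, -0.6, -0.2]
t: 16.62
tool_pos: [0.5174, -0.079, 0.0451]
ee_rot: [-0.072, 0.703, -0.072, -0.703]
contact_force: [-0.4, -0.4, -0.5]
```

```bash
for i in 1 2; do python3 -m jog '[{"dx":0,"dy":0.1,"dz":-1,"wx":-0.008,"wy":0,"wz":0,"claw":1},{"dx":0,"dy":0.2,"dz":-2,"wx":-0.016,"wy":0,"wz":0,"claw":1},{"dx":0,"dy":0.2,"dz":-2,"wx":-0.016,"wy":0,"wz":0,"claw":1}]' | grep -E 't:|pos|force'; done
```

```text
t: 17.0
tool_pos: [0.5193, -0.0796, 0.0451]
ee_rot: [-0.066, 0.704, -0.066, -0.704]
contact_force: [-1.0, -0.2, -0.5]
t: 17.38
tool_pos: [0.5212, -0.0802, 0.0451]
ee_rot: [-0.061, 0.705, -0.061, -0.704]
contact_force: [-1.1, -0.3, 0.5]
```

```bash
for i in 1 2; do python3 -m jog '[{"dx":0,"dy":0,"dz":-1,"wx":-0.008,"wy":0,"wz":0,"claw":1},{"dx":0,"dy":0.1,"dz":-2,"wx":-0.016,"wy":0,"wz":0,"claw":1},{"dx":0,"dy":0.1,"dz":-2,"wx":-0.016,"wy":0,"wz":0,"claw":1}]' | grep -E 't:|pos|force'; done
```

```text
t: 17.75
tool_pos: [0.5232, -0.0807, 0.0451]
ee_rot: [-0.055, 0.705, -0.055, -0.705]
contact_force: [-1.1, -0.5, -0.5]
t: 18.12
tool_pos: [0.5249, -0.0812, 0.0451]
ee_rot: [0.05, -0.705, 0.05, 0.705]
contact_force: [-3.2, -1.3, 1.6]
```

Riding begins (about 3 N). Now 1 mm per call.

```bash
for i in 1 2 3; do python3 -m jog '[{"dx":0,"dy":0,"dz":-1,"wx":-0.008,"wy":0,"wz":0,"claw":1},{"dx":0,"dy":0,"dz":-1,"wx":-0.008,"wy":0,"wz":0,"claw":1}]' | grep -E 't:|pos|force'; done
```

```text
t: 18.38
tool_pos: [0.5259, -0.0814, 0.045]
ee_rot: [0.047, -0.705, 0.047, 0.706]
contact_force: [-4.2, -2.9, 0.1]
t: 18.62
tool_pos: [0.5268, -0.0815, 0.045]
ee_rot: [0.044, -0.706, 0.044, 0.706]
contact_force: [-4.4, -2.5, 0.7]
t: 18.88
tool_pos: [0.5279, -0.0816, 0.045]
ee_rot: [0.041, -0.706, 0.041, 0.706]
contact_force: [-4.4, -1.5, -0.1]
```

```bash
for i in 1 2; do python3 -m jog '[{"dx":0,"dy":0,"dz":-1,"wx":-0.008,"wy":0,"wz":0,"claw":1},{"dx":0,"dy":0,"dz":-1,"wx":-0.008,"wy":0,"wz":0,"claw":1}]' | grep -E 't:|pos|force'; done
```

```text
t: 19.12
tool_pos: [0.5295, -0.0813, 0.0452]
ee_rot: [-0.038, 0.706, -0.038, -0.706]
contact_force: [-0.5, -0.7, -0.6]
t: 19.38
tool_pos: [0.5304, -0.0815, 0.0452]
ee_rot: [-0.035, 0.706, -0.035, -0.706]
contact_force: [-0.8, -0.4, -0.3]
```

The force fell from about 5 N to under 1 N, probably the snap. Feel for the buffer.

```bash
python3 -m jog '[{"dx":0,"dy":0,"dz":-0.7,"wx":-0.005,"wy":0,"wz":0,"claw":1},{"dx":0,"dy":0,"dz":-0.7,"wx":-0.005,"wy":0,"wz":0,"claw":1}]' | grep -E 't:|pos|force'
```

```text
t: 19.62
tool_pos: [0.531, -0.0817, 0.0452]
ee_rot: [-0.034, 0.706, -0.034, -0.706]
contact_force: [-0.1, -0.2, 1.9]
```

```bash
for i in 1 2; do python3 -m jog '[{"dx":0,"dy":0,"dz":-0.7,"wx":-0.005,"wy":0,"wz":0,"claw":1},{"dx":0,"dy":0,"dz":-0.7,"wx":-0.005,"wy":0,"wz":0,"claw":1}]' | grep -E 't:|pos|force'; done
```

```text
t: 19.88
tool_pos: [0.5316, -0.0818, 0.0451]
ee_rot: [-0.032, 0.707, -0.032, -0.706]
contact_force: [-0.0, 0.1, -0.6]
t: 20.12
tool_pos: [0.5321, -0.0819, 0.0451]
ee_rot: [0.03, -0.706, 0.03, 0.707]
contact_force: [-1.1, 0.3, 0.1]
```

```bash
for i in 1 2; do python3 -m jog '[{"dx":0,"dy":0,"dz":-0.6,"wx":-0.004,"wy":0,"wz":0,"claw":1},{"dx":0,"dy":0,"dz":-0.6,"wx":-0.004,"wy":0,"wz":0,"claw":1}]' | grep -E 't:|pos|force'; done
```

```text
t: 20.38
tool_pos: [0.5324, -0.0819, 0.045]
ee_rot: [0.029, -0.706, 0.029, 0.707]
contact_force: [-3.2, 0.6, 2.2]
t: 20.62
tool_pos: [0.533, -0.0821, 0.045]
ee_rot: [0.027, -0.706, 0.027, 0.707]
contact_force: [-4.5, -0.8, 2.6]
```

That's the buffer (rising to 4.5 N). Retreat slowly, then go up and clear for a look.

```bash
python3 -m jog '[{"dx":0,"dy":0,"dz":2,"wx":0,"wy":0,"wz":0,"claw":1},{"dx":0,"dy":0,"dz":5,"wx":0,"wy":0,"wz":0,"claw":1},{"dx":0,"dy":0,"dz":12,"wx":0,"wy":0,"wz":0,"claw":1},{"dx":0,"dy":0,"dz":25,"wx":0,"wy":0,"wz":0,"claw":1},{"dx":0,"dy":0,"dz":50,"wx":0,"wy":0,"wz":0,"claw":1},{"dx":0,"dy":0,"dz":60,"wx":0,"wy":0,"wz":0,"claw":1},{"dx":-50,"dy":0,"dz":60,"wx":0,"wy":0,"wz":0,"claw":1},{"dx":-110,"dy":0,"dz":60,"wx":0,"wy":0,"wz":0,"claw":1},{"dx":-170,"dy":0,"dz":60,"wx":0,"wy":0,"wz":0,"claw":1},{"dx":-200,"dy":60,"dz":60,"wx":0,"wy":0,"wz":0,"claw":1},{"dx":-200,"dy":120,"dz":60,"wx":0,"wy":0,"wz":0,"claw":1},{"dx":-200,"dy":180,"dz":60,"wx":0,"wy":0,"wz":0,"claw":1},{"dx":-200,"dy":180,"dz":60,"wx":0,"wy":0,"wz":0,"claw":1},{"dx":-200,"dy":180,"dz":60,"wx":0,"wy":0,"wz":0,"claw":1}]'; python3 -c "
from h import *
s=cam('scene')['frame'][:,:,::-1];c=cam('top');t=c['frame'][:,:,::-1]
for th in(0,.05):
  u=np.array([np.cos(YG-np.pi/2-th),np.sin(YG-np.pi/2-th)]);k=(proj(c,np.r_[H+.143*u,.101])[0]-[310,165])*3.8;print('knob pred',th,k+[420,0])
a=np.hstack([cv2.resize(s[170:290,240:380],(420,360),interpolation=cv2.INTER_CUBIC),cv2.resize(t[165:285,310:410],(380,456),interpolation=cv2.INTER_CUBIC)[:360]])
cv2.imwrite('pics/s8.png',a)"
```

```text
t: 22.38
tool_pos: [0.4596, -0.2564, 0.245]
ee_rot: [-0.027, 0.707, -0.027, -0.707]
contact_force: [-0.4, 0.7, -0.7]
width: 0.0004
knob pred 0 [700.89356187 281.76747998]
knob pred 0.05 [699.04542091 293.35354954]
```

View pics/s8.png

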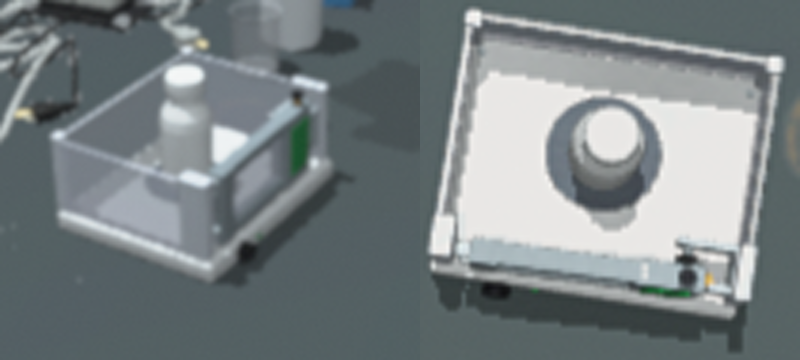

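The door is shut with nothing on it: the knob is at right-panel (688,277), the predicted row being 282 at 0 rad and 293 at 0.05 rad. The bottle is unmoved (cap at (612,132)).

```bash
python3 -c "
from h import *
s=arm.read_state();print(s['t'],s['contact_force'],abs(s['joint_vel']).max());print(ticket.hand_in())"
```

```text
22.475 [ 0.30492177  0.94714798 -0.49853086] 0.005458719153096577
the job is handed in; nothing more can be done
None
```

The bottle stands upright on the stirring disc and the door is shut and held by its latch. I handed the job in at 22.5 s; the hand-in reported no verdict.

- **Bottle:** I gripped it round the body, set it down on the disc and let go while the door was still wide open. In the last picture its cap was within about 1 px of where it should be, and it had not moved during the push.
- **Door:** I pushed the green pad in small steps, down to 1 mm or less near the latch.
    - **Forces:** the bolt rode over the strike at up to about 5 N, then the force fell below 1 N. About 3 mm further on, I felt the buffer rise to about 5 N and stopped. Force was read only between steps, and no reading went above about 6 N. That highest reading came when the bottle touched down.
    - **Holding:** after the arm backed off, the last picture showed the door at about 0 rad with nothing touching it. It had been free for about 1.5 s.
- **Disagreements:**
    - **Grip width:** it read 43.5 mm on the 46 mm bottle, which I took for soft pads.
    - **Knob position:** in the last picture the knob was about 3 px (some 8 mm) along the door from where I predicted, because I had guessed its distance from the hinge. The door angle still matched shut.
- **Not checked:** I did not measure the beaker, timer or marker again at the end. I didn't see or feel the arm touch any of them.

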